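# Set the thicknesser gap to the gauge blade

## Task

Set the working gap of the small wood-strip thicknesser to the gauge blade: slide the blade flat into the gap under the raised shoe from the robot's side, then turn the wing screw on top clockwise until the blade just drags - held lightly, so that a pull of a few newtons on its handle still slides it. Leave the blade nipped in the gap, let go of everything, and do not disturb the mallet, gouge or carving lying about.

Things in the scene. Friction and masses are not known exactly. Their poses are not given: they have to be found in the camera images.
- thicknesser: Bench-top strip thicknesser, fixed: wooden base 250 x 130 x 22 mm with a steel bed plate on it, two dark steel posts and a crossbar (26 mm along x, top 85 mm above the bench). Origin on the bench below the middle of the crossbar; the base runs from x = -150 to +100 mm. Its x axis is the feed direction, from the robot's side in through the gap (-x is the open side for the blade), y along the crossbar, z up. Clear width between the posts 86 mm.
- gap (a point): Point in the gap of the thicknesser, 31 mm above the bench under the middle of the shoe; axes as the thicknesser's. The bed plate (62 mm wide, from x = -120 to +95 mm) has its top between 30.0 and 32.5 mm above the bench: it is shimmed and differs each time.
- shoe: Steel pressure shoe hanging under the crossbar, 24 mm along x, 70 mm along y, 14 mm tall; origin at the centre of its underside, 5.3 to 8.6 mm above the bed at the start. It goes straight up and down with the screw: 2.0 mm per radian of screw turn. Measured height is too coarse to set the gap. It is carried on stiff disc springs: once it touches the blade, its force on it rises by about 14 N per mm of further closing (28 N per rad of screw).
- screw_grip (a point): Middle of the wing of the adjusting screw on top, about 118 mm above the bench, on the vertical axis of the shoe. The dark steel wing is a bar 52 mm along this point's x, 12 mm thick along y, 26 mm tall (13 mm above and below the point); the point turns and sinks with the screw.
- screw (a joint): Angle of the adjusting screw in rad, growing clockwise seen from above, which lowers the shoe (2.0 mm per rad); starts within 0.2 of 0. The screw stays where it is left; turning takes about 0.1 N m. From the start the blade begins to drag after 0.6 to 2.4 rad.
- gauge: Gauge blade: flat steel strip 140 x 24 x 4 mm with an upright wooden handle on its rear part, 30 mm along x, 14 mm thick along y, reaching 50 mm above the strip's underside. Origin under the handle's middle, at the underside of the strip; the strip runs along x from -20 to +120 mm. Lies flat on the bench at the start, left or right of the thicknesser. About 0.11 kg.
- gauge_tip (a point): Middle of the front edge of the gauge blade, 120 mm ahead of the handle, 2 mm above its underside; axes as the gauge's. It must end 10 to 60 mm beyond the middle of the shoe, on the far side. Friction about 0.6 on each face: a blade nipped with 5 N takes a pull of about 4 to 6 N to slide.
- mallet: Wooden mallet, bystander: dark round head 68 mm across, 85 mm long along +x, handle 24 mm thick, 130 mm along -x; lies on the bench on the other side from the gauge. Origin on the bench below where head and handle meet.
- gouge: Carving gouge, bystander: wooden handle 100 mm long along -x, steel blade 120 mm along +x; lies farther off on the bench. Origin on the bench below the ferrule.
- carving: Small carved block of pale wood, bystander, 110 x 45 x 29 mm, with three rosettes; lies farther off on the bench. Origin at the centre of its underside.
Not all that is in view belongs to the job. What is shaped like the gauge but blue or yellow is not meant.

How it is judged:
On the way, in this order (a step that is already met when the one before it is completed fails the run):
1. the gauge blade reaches through the gap under the shoe while the shoe does not yet press on it (x of gauge_tip in the frame of gap between 0.01 and 0.06 m and y of gauge_tip in the frame of gap between -0.03 and 0.03 m and z of gauge_tip in the frame of gap between -0.006 and 0.01 m and angle between the x axis of gauge and the x axis of thicknesser, either way round below 0.35 rad and contact force between gauge and shoe below 0.3 N), for 0.2 s.
2. the screw has been turned down so that the shoe bears on the blade with 1.5 to 10 N, nobody holding the blade (x of gauge_tip in the frame of gap between 0.01 and 0.06 m and y of gauge_tip in the frame of gap between -0.03 and 0.03 m and z of gauge_tip in the frame of gap between -0.006 and 0.01 m and angle between the x axis of gauge and the x axis of thicknesser, either way round below 0.35 rad and contact force between gauge and shoe between 1.5 and 10 N and contact force between gauge and the fingers below 0.1 N), for 0.2 s.
At the end, for the whole second after the job is handed in: The blade lies flat through the gap, tip 10 to 60 mm past the shoe's middle and within 30 mm of the centre line, within 20 degrees of the feed direction, at rest, the shoe pressing on it with 1.5 to 10 N (never over 25 N); nothing is held; mallet, gouge, carving within 30 mm of their starts (x of gauge_tip in the frame of gap between 0.01 and 0.06 m and y of gauge_tip in the frame of gap between -0.03 and 0.03 m and z of gauge_tip in the frame of gap between -0.006 and 0.01 m and angle between the x axis of gauge and the x axis of thicknesser, either way round below 0.35 rad and contact force between gauge and shoe between 1.5 and 10 N and linear speed of gauge below 0.01 m/s); the robot touches nothing.
It fails at once if the blade is jammed: the shoe presses on it with more than 25 N (contact force between gauge and shoe above 25 N).
It fails at once if the mallet, gouge or carving is moved by more than 30 mm (distance of any of mallet, gouge, carving from where it was at the start of the episode above 0.03 m).
It also fails if it takes over 72 s, if anything falls off the work surface, if the arm or the gripper's body presses on something with over 40 N, if the wrist force passes 120 N, or if a joint passes its speed limit or range.

## Robot

A 6-joint arm with a two-finger parallel gripper is mounted at the origin on the work surface. World frame = base frame: x ahead of the robot, y to its left, z up, the work surface at z = 0. Lengths are in m, angles in rad, forces in N, time in s.
With the tool pointing down it reaches from about 0.275 to 0.975 m from the base axis. Payload 8.4 kg.
Tool frame: the origin (TCP) lies at the very end of the fingers, on their centre line; the grasp point (between the pads) lies 19 mm behind it; z points along the fingers, y is the line along which they close (so a half turn about z gives the same grasp; the last joint's range is limited). The gripper opens to 92 mm and grips with 3 to 60 N. Pads are 20 mm wide; open, the fingers measure 128 mm over their backs; the gripper's body (75 mm by 189 mm) begins 69 mm behind the grasp point.
Start: joints at [1.164, 0.353, 1.633, -0, 1.155, -0.002], TCP at [0.246, 0.574, 0.215] pointing down, gripper open.
Joint ranges: [-2.63, 2.63], [-0.92, 2.1], [0.06, 2.66], [-1.3, 4.44], [0, 2.69], [-3.02, 3.02]. Speed limits (rad/s): [2.22, 2.22, 2.79, 3.14, 3.14, 3.14].

## Interface

Orientations are given as a unit quaternion [w, x, y, z].
In Python, from workcell import ctrl gives the robot as it stands. The module is installed in compiled form; this text tells all that it offers.
- The arm moves only by the shell command python3 -m pendant 'ROWS' [FORCE]. ROWS is JSON, a list of rows, each a list of 7 numbers: the shift along the tool's x, y, z in mm, then the turn, a rotation vector about the tool's x, y, z in rad, then the opening, from -1 (shut) to 1 (fully open). In form: [[dx, dy, dz, ax, ay, az, fingers], ...]. A call has 1 to 20 rows; each row is the pose to reach, as a shift and turn from the pose commanded when the call began, along the tool's axes at that moment; what a row does not reach only later rows make up. A row lasts 1/8 s, in which the tool goes at most 62.5 mm and 10.7 degrees, less where a joint would pass 70% of its speed; a pose out of reach is approached as far as the arm can. A call with a gripper value outside its range is refused whole. The fingers move at their own pace and stop on an object; FORCE is the grip in N (left out, the last holds). Time passes only in rows, so rows that repeat a pose let the fingers close. It gives the time, the measured TCP pose, the force, the opening and the grip force at its end, in the units of the state.
- ctrl.read_state(): the state, without advancing time (a new reading comes with each control period).
- ctrl.read_camera(name): name is "side" or "top" or "wrist"; returns (picture, depth): 420x560x3 uint8, blue, green, red; 420x560 float32, m along the optical axis (not along the pixel's ray), 0 where there is no reading.
- ctrl.camera_params(name): a dict with "fx", "fy", "cx", "cy" (pixels), "D" ([k1, k2, p1, p2, k3] as OpenCV has them; the pictures are not rectified), "xyz" and "orientation" of the camera in the world; the wrist camera has in their place "hand_eye" (4x4, takes a point from camera to tool coordinates, whose origin is the TCP and whose axes are the flange's). Camera axes: x right, y down, z forward; pixel columns grow to the right and rows downward; lengths in m; the calibration is good to about 2 mm. A picture is of the moment at which its call begins: read the wrist's pose just before it. camera_params takes no time and is no camera call.
- ctrl.close_job(): hands the job in; it is judged then, once.
The state is a dict: "time": time; "joint_pos": joint angles; "qvel": joint speeds; "joint_efforts": joint torques, N m; "tcp_pos": TCP position; "ee_rot": TCP orientation; "wrist_force": force on the tool from outside, world axes, zero at the start; "ft_torque": the same for the moment, N m; "finger_gap": opening from 0.0 (shut) to 1.0 (fully open); "gripper_force": force on a finger pad.
Only numpy, scipy, OpenCV 4.12 (cv2) and the standard library are available. Lean on these libraries where they do the work, as an engineer would, in place of code of your own. Each camera call takes 0.05 s, during which the arm holds its last target. There are 200 camera calls.

## Working session

There is one attempt and no reset: what is moved stays moved. The work goes in short steps, Python scripts to look and compute and a shell command to move; the robot and the scene stay as the last step left them, time stands still between calls to the robot, and variables do not carry over. Pictures are saved under pics/ and viewed, at most 10 in all, crops included, and the job is handed in when it is done.

```bash
mkdir -p pics
cat > h.py <<'E'
import numpy as np,cv2,json
from workcell import ctrl
from scipy.spatial.transform import Rotation as R
def rot(q): return R.from_quat([q[1],q[2],q[3],q[0]]).as_matrix()
def cam(n):
    s=ctrl.read_state(); p=ctrl.camera_params(n); im,d=ctrl.read_camera(n)
    K=np.array([[p['fx'],0,p['cx']],[0,p['fy'],p['cy']],[0,0,1.]]);D=np.array(p['D'],float)
    if n=='wrist':
        H=np.array(p['hand_eye']);Rt=rot(s['ee_rot']);Rc=Rt@H[:3,:3];t=Rt@H[:3,3]+s['tcp_pos']
    else: Rc=rot(p['orientation']);t=np.array(p['xyz'],float)
    return dict(im=im,d=d,K=K,D=D,R=Rc,t=t)
def onplane(c,uv,z):
    uv=np.array(uv,float).reshape(-1,1,2)
    n=cv2.undistortPoints(uv,c['K'],c['D']).reshape(-1,2)
    r=np.c_[n,np.ones(len(n))]@c['R'].T
    return c['t']+r*((z-c['t'][2])/r[:,2])[:,None]
def cloud(c):
    h,w=c['d'].shape;u,v=np.meshgrid(np.arange(w),np.arange(h))
    n=cv2.undistortPoints(np.stack([u,v],-1).reshape(-1,1,2).astype(float),c['K'],c['D']).reshape(-1,2)
    P=np.c_[n,np.ones(len(n))]*c['d'].reshape(-1,1)
    return (P@c['R'].T+c['t']).reshape(h,w,3)
E
python3 - <<'E'
from h import *
s=ctrl.read_state();print({k:np.round(v,3).tolist() for k,v in s.items()})
for n in('top','side'):
    c=cam(n);cv2.imwrite(f'pics/{n}0.png',c['im']);print(n,np.round(c['t'],3),np.round(c['R'],2).tolist(),c['K'][0,0])
    np.savez(f'{n}0.npz',**c)
E
```

```text
{'time': 0.0, 'joint_pos': [1.164, 0.354, 1.634, -0.0, 1.155, -0.002], 'qvel': [0.0, -0.001, -0.001, -0.001, -0.0, 0.001], 'joint_efforts': [0.001, -59.384, -33.423, 0.07, 0.023, -0.0], 'tcp_pos': [0.246, 0.574, 0.214], 'ee_rot': [-0.0, 0.201, 0.98, -0.001], 'wrist_force': [0.464, -0.399, 0.627], 'ft_torque': [-0.016, 0.046, -0.006], 'gripper_force': 0.0, 'finger_gap': 1.001}
top [ 0.35  -0.018  1.662] [[0.0, -1.0, 0.06], [-1.0, -0.0, -0.01], [0.01, -0.06, -1.0]] 505.26342996883733
side [ 0.331 -0.889  0.68 ] [[0.99, -0.06, 0.08], [-0.1, -0.56, 0.82], [-0.01, -0.83, -0.56]] 393.61101647363836
```

View pics/top0.png

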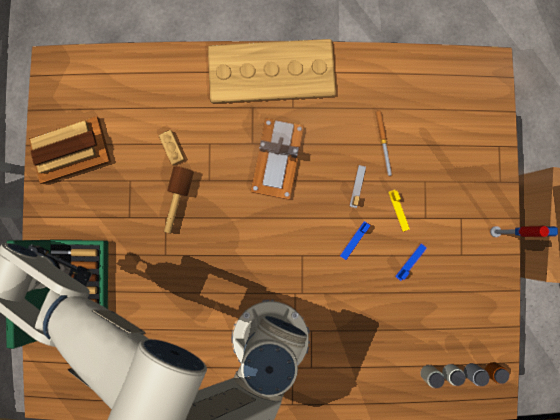

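View pics/side0.png

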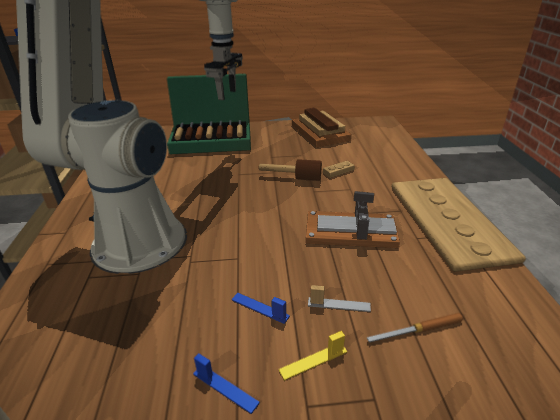

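The top view shows the thicknesser around (280,157), with its open side facing down. The grey gauge is at (358,187), handle near (355,202), tip pointing up and away from the robot. The mallet is at (178,195). Both views agree that the blue and yellow blades are decoys.

Run:
```python
from h import *
c=dict(np.load('top0.npz'));P=cloud(c);im=c['im']
print('gauge tip,rear',onplane(c,[[361,167],[355,207]],.004).round(3).tolist())
def rect(box,zlo,zhi):
    x0,x1,y0,y1=box;S=P[y0:y1,x0:x1].reshape(-1,3);m=(S[:,2]>zlo)&(S[:,2]<zhi);Q=S[m]
    r=cv2.minAreaRect((Q[:,:2]*1000).astype(np.float32));return len(Q),r,np.median(Q[:,2])
print('base',rect((240,320,105,210),.012,.05))
print('bar',rect((240,320,105,210),.06,.1))
print('wing',rect((240,320,105,210),.108,.15))
print('handle',rect((340,372,155,212),.03,.08))
print('bench z',np.median(P[230:260,200:260,2]))
print(ctrl.camera_params('wrist')['hand_eye'])
```

```text
gauge tip,rear [[0.566, -0.299, 0.004], [0.433, -0.278, 0.004]]
base (2589, ((618.8681030273438, -13.254898071289062), (207.9957275390625, 318.74249267578125), 80.60086822509766), np.float64(0.026093017380119488))
bar (301, ((617.2173461914062, -23.978805541992188), (121.93180847167969, 27.610567092895508), 79.1690673828125), np.float64(0.0857323333795037))
wing (72, ((617.9171752929688, -24.496292114257812), (11.965819358825684, 51.43525314331055), 71.98635864257812), np.float64(0.13117519420573376))
handle (50, ((453.3688659667969, -273.3865051269531), (15.398171424865723, 30.21253776550293), 70.37550354003906), np.float64(0.049388065731757025))
bench z 0.00046210054470441353
[[ 5.23237478e-04 -9.65513788e-01 -2.60351399e-01  7.36493109e-02]
 [ 9.99999809e-01  4.19478392e-04  4.54098605e-04 -4.92677799e-04]
 [-3.29226678e-04 -2.60351587e-01  9.65513823e-01 -1.71008631e-01]
 [ 0.00000000e+00  0.00000000e+00  0.00000000e+00  1.00000000e+00]]
```

```bash
cat >> h.py <<'E'
def go(x,y,z,yaw):
    """row for TCP target, tool down, tool x pointing opposite to heading yaw"""
    s=ctrl.read_state();R0=rot(s['ee_rot'])
    X=-np.array([np.cos(yaw),np.sin(yaw),0]);Z=np.array([0,0,-1.]);R1=np.c_[X,np.cross(Z,X),Z]
    d=R0.T@(np.array([x,y,z])-s['tcp_pos'])*1000; a=R.from_matrix(R0.T@R1).as_rotvec()
    print('row',d.round(1).tolist(),a.round(3).tolist())
E
python3 -c "
from h import *
go(.44,-.27,.2,-.23)"
```

```text
row [-510.8, -699.4, 14.8] [-0.001, -0.0, -0.175]
```

```bash
python3 -m pendant '[[-250,-350,10,0,0,-0.1,1],[-511,-699,15,0,0,-0.175,1],[-511,-699,15,0,0,-0.175,1],[-511,-699,15,0,0,-0.175,1],[-511,-699,15,0,0,-0.175,1],[-511,-699,15,0,0,-0.175,1],[-511,-699,15,0,0,-0.175,1],[-511,-699,15,0,0,-0.175,1],[-511,-699,15,0,0,-0.175,1],[-511,-699,15,0,0,-0.175,1],[-511,-699,15,0,0,-0.175,1],[-511,-699,15,0,0,-0.175,1],[-511,-699,15,0,0,-0.175,1],[-511,-699,15,0,0,-0.175,1],[-511,-699,15,0,0,-0.175,1],[-511,-699,15,0,0,-0.175,1],[-511,-699,15,0,0,-0.175,1],[-511,-699,15,0,0,-0.175,1]]' 15
python3 - <<'E'
from h import *
c=cam('wrist');cv2.imwrite('pics/w1.png',c['im']);np.savez('w1.npz',**c);P=cloud(c)
for zlo,zhi in((.04,.065),(.0025,.012)):
    m=(P[...,2]>zlo)&(P[...,2]<zhi)&(abs(P[...,0]-.5)<.12)&(abs(P[...,1]+.285)<.05)&(c['d']>0)
    Q=P[m];print(len(Q),cv2.minAreaRect((Q[:,:2]*1000).astype(np.float32)),np.median(Q[:,2]))
s=ctrl.read_state();print(s['joint_pos'],s['tcp_pos'])
E
```

```text
time: 2.35
tcp_pos: [0.4405, -0.2682, 0.1998]
ee_rot: [0.0, 0.114, 0.993, -0.0]
wrist_force: [0.4, 0.4, -0.6]
finger_gap: 0.998
gripper_force: 0.0
320 ((450.64324951171875, -276.0516357421875), (12.711844444274902, 29.817466735839844), 76.78118896484375) 0.05064880967710669
1577 ((493.66070556640625, -286.92279052734375), (98.22026062011719, 227.38442993164062), 88.05274200439453) 0.004702306933143108
[-5.49977591e-01  1.99257493e-01  1.87975944e+00  3.26593581e-05
  1.06231230e+00 -1.89234362e+00] [ 0.44061631 -0.26835909  0.19981719]
```

View pics/w1.png

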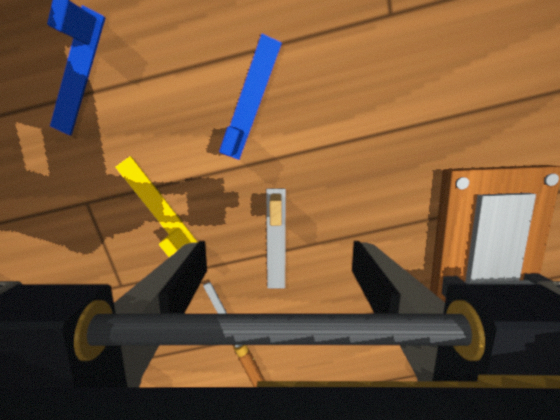

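The wrist view shows the gauge at (276,240), lined up with the tool, with its handle at (276,212). The yellow decoy at (180,245) is well clear of it.

```bash
python3 -c "
from h import *
go(.4506,-.2761,.016,-.23)"
```

```text
row [-11.4, -5.3, 183.8] [-0.0, 0.0, 0.002]
```

```bash
python3 -m pendant '[[-11,-5,50,0,0,0,1],[-11,-5,100,0,0,0,1],[-11,-5,150,0,0,0,1],[-11,-5,184,0,0,0,0.3],[-11,-5,184,0,0,0,-1],[-11,-5,184,0,0,0,-1],[-11,-5,184,0,0,0,-1],[-11,-5,184,0,0,0,-1],[-11,-5,184,0,0,0,-1],[-11,-5,184,0,0,0,-1],[-11,-5,150,0,0,0,-1],[-11,-5,100,0,0,0,-1],[-11,-5,80,0,0,0,-1],[-11,-5,80,0,0,0,-1]]' 25
python3 - <<'E'
from h import *
# gauge in hand, and thicknesser from the top camera, arm possibly off it
c=cam('top');P=cloud(c)
def rect(m):
    Q=P[m];return len(Q),cv2.minAreaRect((Q[:,:2]*1000).astype(np.float32)),np.median(Q[:,2])
box=np.zeros(P.shape[:2],bool);box[110:205,245:315]=1
print('bar',rect(box&(P[...,2]>.075)&(P[...,2]<.1)))
g=(c['im'].max(-1).astype(int)-c['im'].min(-1)<25)&(c['im'].max(-1)>110)
print('bed z',np.median(P[box&g&(P[...,2]<.05)&(P[...,2]>.027)][:,2]))
b=box&(P[...,2]>.015)&(P[...,2]<.027)
n,r,z=rect(b);print('base',n,r,z)
go(.5,-.1,.1,-.19)
E
```

```text
time: 4.15
tcp_pos: [0.4509, -0.2772, 0.1209]
ee_rot: [0.001, 0.115, 0.993, -0.001]
wrist_force: [-0.1, -0.4, -1.2]
finger_gap: 0.137
gripper_force: 25.0
bar (290, ((617.4247436523438, -23.884662628173828), (121.97527313232422, 27.770170211791992), 78.58638000488281), np.float64(0.08582191658995242))
bed z 0.03253649824406002
base 1369 ((592.0928955078125, -19.14972686767578), (130.29771423339844, 249.01309204101562), 78.98975372314453) 0.022422587484001832
row [-8.3, 183.4, 19.5] [-0.0, 0.001, -0.04]
```

```bash
python3 -c "
from h import *
go(.4747,.0038,.060,-.192)"
```

```text
row [40.0, 278.7, 59.5] [-0.0, 0.001, -0.038]
```

```bash
python3 -m pendant '[[40,60,10,0,0,-0.01,-1],[40,120,10,0,0,-0.038,-1],[40,180,10,0,0,-0.038,-1],[40,240,10,0,0,-0.038,-1],[40,279,20,0,0,-0.038,-1],[40,279,45,0,0,-0.038,-1],[40,279,59,0,0,-0.038,-1],[40,279,60,0,0,-0.038,-1],[40,279,60,0,0,-0.038,-1]]'
python3 - <<'E'
from h import *
c=cam('wrist');cv2.imwrite('pics/w2.png',c['im'])
c=cam('side');cv2.imwrite('pics/s2.png',cv2.resize(c['im'][170:270,280:420],None,fx=5,fy=5))
E
```

```text
time: 5.32
tcp_pos: [0.4738, 0.0055, 0.059]
ee_rot: [-0.001, 0.096, 0.995, 0.001]
wrist_force: [-3.7, 8.7, 15.6]
finger_gap: 0.15
gripper_force: 25.0
```

View pics/w2.png

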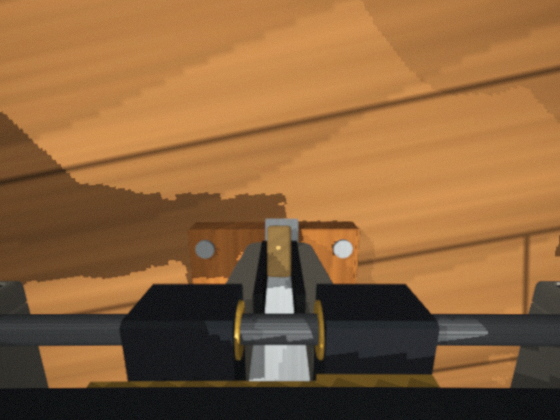

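View pics/s2.png

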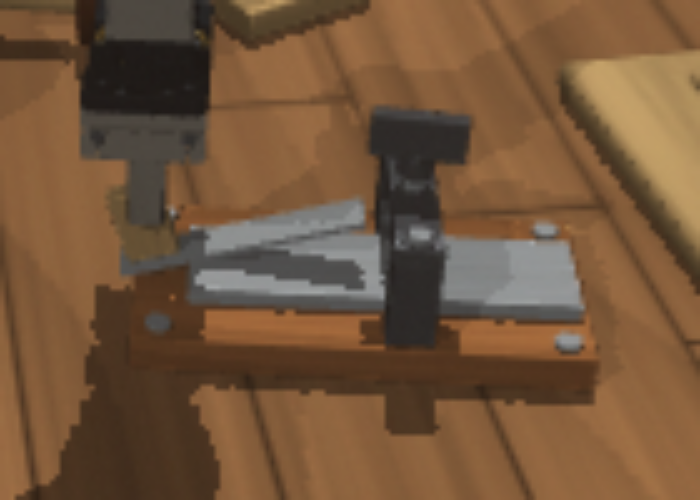

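The wrist view shows the blade centred under the handle at (279,250). The side view shows it pitched nose-up, with its tip at (360,205) above its shadow at (360,280). The wrist force reads 15 N, so something is touching. I'll lift a little and measure the tilt.

```bash
python3 -m pendant '[[0,0,-10,0,0,0,-1],[0,0,-25,0,0,0,-1],[0,0,-25,0,0,0,-1],[0,0,-25,0,0,0,-1]]'
python3 - <<'E'
from h import *
c=cam('side');cv2.imwrite('pics/s3.png',cv2.resize(c['im'][170:270,280:420],None,fx=5,fy=5))
P=cloud(c);o=np.array([.617,-.0239]);u=np.array([np.cos(.192),-np.sin(.192)]);v=np.array([np.sin(.192),np.cos(.192)])
L=np.stack([(P[...,:2]-o)@u,(P[...,:2]-o)@v,P[...,2]],-1)*1000
m=(abs(L[...,1])<14)&(L[...,0]<-10)&(L[...,0]>-180)&(L[...,2]>36)
for a in range(-180,-10,15):
    k=m&(L[...,0]>=a)&(L[...,0]<a+15);z=L[k]
    if len(z):print(a,len(z),np.percentile(z[:,2],[5,50,95]).round(1))
E
```

```text
time: 5.92
tcp_pos: [0.4747, 0.004, 0.0846]
ee_rot: [0.0, 0.096, 0.995, -0.0]
wrist_force: [-0.3, -0.4, -1.8]
finger_gap: 0.15
gripper_force: 24.9
-180 30 [187.6 271.1 353.8]
-165 63 [50.2 77.  97.2]
-150 49 [50.3 62.7 77.6]
-135 57 [ 56.   65.6 224.6]
-120 118 [ 62.1 273.  381.3]
-105 46 [ 64.7  69.1 308.9]
-90 28 [69.8 72.2 75.7]
-75 36 [74.2 77.7 80.2]
-60 29 [78.8 82.2 84.8]
-45 37 [82.6 86.5 89. ]
-30 60 [ 88.5 119.7 131.2]
-15 44 [ 46.   92.3 130.7]
```

View pics/s3.png

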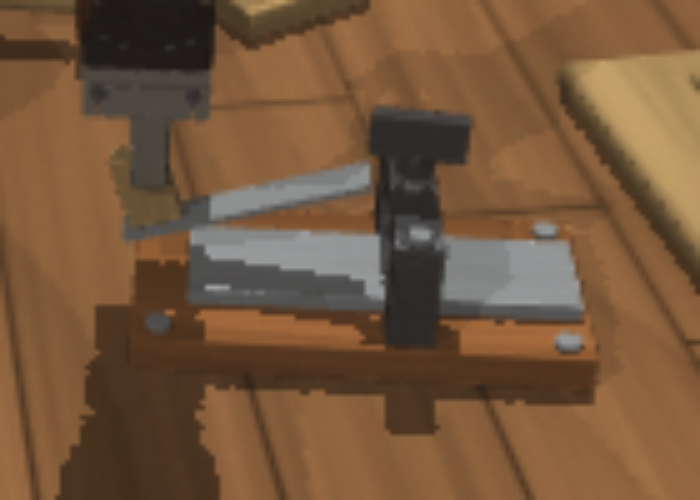

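The side view confirms it: the blade is pitched about 0.30 rad nose-up in the pads, with its tip at (370,180). I'll tilt the tool to level the blade, set it on the bed in front of the shoe, let go and re-grip with the tool upright.

```bash
python3 -m pendant '[[-5,0,-10,0,0.1,0,-1],[-12,0,-10,0,0.2,0,-1],[-12,0,-10,0,0.3,0,-1],[-12,0,0,0,0.3,0,-1],[-12,0,10,0,0.3,0,-1],[-12,0,14,0,0.3,0,-1],[-12,0,15,0,0.3,0,-1],[-12,0,15,0,0.3,0,-1]]'
cat > prof.py <<'E'
from h import *
c=cam('side');P=cloud(c);o=np.array([.617,-.0239]);u=np.array([np.cos(.192),-np.sin(.192)]);v=np.array([np.sin(.192),np.cos(.192)])
L=np.stack([(P[...,:2]-o)@u,(P[...,:2]-o)@v,P[...,2]],-1)*1000
cv2.imwrite('pics/last.png',cv2.resize(c['im'][170:270,280:420],None,fx=5,fy=5))
g=(c['im'].max(-1).astype(int)-c['im'].min(-1)<30)&(c['im'].max(-1)>90)
m=(abs(L[...,1])<12)&(L[...,2]<100)&g
for a in range(-165,-15,15):
    z=L[m&(L[...,0]>=a)&(L[...,0]<a+15)]
    if len(z):print(a,len(z),np.percentile(z[:,2],[5,50,95]).round(1))
z=L[g&(abs(L[...,1]+23)<5)&(L[...,0]<-20)&(L[...,0]>-110)];print('bed',np.median(z[:,2]))
z=L[g&(abs(L[...,1])<30)&(L[...,0]>20)&(L[...,0]<90)&(L[...,2]<60)];print('bed far',np.median(z[:,2]))
E
python3 prof.py
```

```text
time: 6.98
tcp_pos: [0.4865, 0.0019, 0.0699]
ee_rot: [-0.148, 0.095, 0.984, 0.014]
wrist_force: [-0.9, 0.5, -0.1]
finger_gap: 0.149
gripper_force: 25.0
-165 8 [38.  39.3 41.5]
-150 2 [36.8 36.9 37.1]
-135 1 [35. 35. 35.]
-75 9 [41.  42.4 43.9]
-60 25 [40.  41.4 43.5]
-45 29 [40.1 42.4 44.4]
-30 26 [40.7 43.2 44.5]
bed 315.75580064852375
bed far 31.819595793968645
```

```bash
python3 -m pendant '[[-0.9,0,2.9,0,0,0,-1],[-0.9,0,2.9,0,0,0,-1]]'; python3 -m pendant '[[-0.3,0,1,0,0,0,-1],[-0.3,0,1,0,0,0,-1]]'
```

```text
time: 7.28
tcp_pos: [0.4864, 0.0019, 0.0665]
ee_rot: [-0.149, 0.095, 0.984, 0.014]
wrist_force: [-0.1, 0.2, -1.4]
finger_gap: 0.148
gripper_force: 25.0
time: 7.52
tcp_pos: [0.4865, 0.0019, 0.0654]
ee_rot: [-0.149, 0.095, 0.984, 0.014]
wrist_force: [-0.5, 0.2, -1.5]
finger_gap: 0.147
gripper_force: 25.0
```

```bash
python3 -m pendant '[[-0.3,0,1,0,0,0,-1],[-0.3,0,1,0,0,0,-1]]'; python3 -m pendant '[[-0.3,0,1,0,0,0,-1],[-0.3,0,1,0,0,0,-1]]'
```

```text
time: 7.78
tcp_pos: [0.4865, 0.0019, 0.0652]
ee_rot: [-0.149, 0.095, 0.984, 0.014]
wrist_force: [-1.8, 0.0, 6.8]
finger_gap: 0.148
gripper_force: 25.0
time: 8.02
tcp_pos: [0.4865, 0.0019, 0.0651]
ee_rot: [-0.149, 0.095, 0.984, 0.014]
wrist_force: [-3.2, 0.5, 18.3]
finger_gap: 0.151
gripper_force: 25.0
```

```bash
python3 prof.py
```

```text
-165 9 [33.3 34.9 37.3]
-75 5 [35.5 36.6 37.8]
-60 21 [35.1 37.5 39. ]
-45 28 [36.1 38.1 39.8]
-30 22 [36.1 38.  40. ]
bed 306.7425231219141
bed far 32.06747995779735
```

```bash
python3 -m pendant '[[0.5,0,-1.7,0,0,0,-1],[0.5,0,-1.7,0,0,0,-0.4],[0.5,0,-1.7,0,0,0,0],[0.5,0,-1.7,0,0,0,0.6],[0.5,0,-1.7,0,0,0,1],[9,0,-50,0,0,0,1],[14,0,-60,0,-0.15,0,1],[18,0,-60,0,-0.298,0,1],[18,0,-60,0,-0.298,0,1]]'
python3 - <<'E'
from h import *
c=cam('wrist');cv2.imwrite('pics/w4.png',c['im']);P=cloud(c)
o=np.array([.617,-.0239]);u=np.array([np.cos(.192),-np.sin(.192)]);v=np.array([np.sin(.192),np.cos(.192)])
L=np.stack([(P[...,:2]-o)@u,(P[...,:2]-o)@v,P[...,2]],-1)*1000
for zl,zh in((70,90),(34,42)):
    m=(abs(L[...,1])<25)&(L[...,0]>-190)&(L[...,0]<-20)&(L[...,2]>zl)&(L[...,2]<zh)
    Q=L[m]; 
    if len(Q):print(len(Q),cv2.minAreaRect(Q[:,:2].astype(np.float32)),np.median(Q[:,2]),Q.min(0),Q.max(0))
E
python3 prof.py
```

```text
time: 9.2
tcp_pos: [0.4845, 0.0021, 0.1264]
ee_rot: [-0.001, 0.095, 0.995, 0.0]
wrist_force: [0.4, 0.1, -0.1]
finger_gap: 0.989
gripper_force: 0.0
691 ((-137.7074737548828, -0.3875999450683594), (29.585948944091797, 13.525792121887207), 0.05991791933774948) 82.04938722906286 [-152.50080245   -7.14337221   70.48097822] [-122.90822603    6.38999305   84.07937426]
2145 ((-94.61741638183594, 3.466012954711914), (42.20372009277344, 125.84526062011719), 84.659912109375) 36.21872810303428 [-157.29655539  -21.01544679   34.02213383] [-33.26766454  23.73193515  41.79408208]
-165 8 [32.2 35.2 37.4]
-150 1 [40. 40. 40.]
-120 29 [33.9 36.4 38.5]
-105 24 [34.  36.  38.3]
-90 24 [34.2 35.8 37.6]
-75 29 [32.2 36.1 38. ]
-60 27 [33.3 35.9 37.5]
-45 27 [34.5 36.1 37.6]
-30 28 [32.  36.4 38.1]
bed 32.84188751258965
bed far 31.97742523653646
```

View pics/last.png

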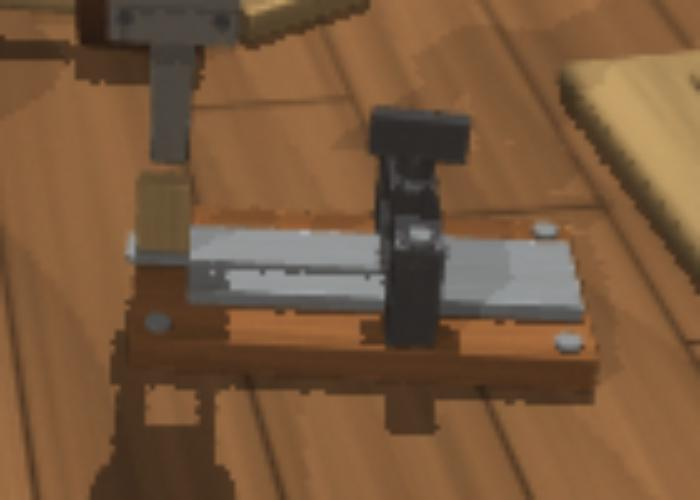

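The blade now lies flat on the bed in line with the gap. Its handle is at x = -138 mm and its tip at about -18 mm, just short of the shoe.

```bash
python3 -c "
from h import *
u=np.array([np.cos(.192),-np.sin(.192)]);p=np.array([.617,-.0239])-.1377*u
go(*p,.050,-.192)
p=p+.05*u;go(*p,.050,-.192)"
```

```text
row [5.4, -0.5, 76.5] [0.0, -0.003, 0.0]
row [-44.6, -0.6, 76.4] [0.0, -0.003, 0.0]
```

```bash
python3 -m pendant '[[5.4,-0.5,40,0,-0.003,0,0.5],[5.4,-0.5,76,0,-0.003,0,-0.2],[5.4,-0.5,76,0,-0.003,0,-1],[5.4,-0.5,76,0,-0.003,0,-1],[5.4,-0.5,76,0,-0.003,0,-1],[5.4,-0.5,76,0,-0.003,0,-1],[5.4,-0.5,76,0,-0.003,0,-1],[0,-0.5,76,0,-0.003,0,-1],[-5,-0.5,76,0,-0.003,0,-1],[-5,-0.5,76,0,-0.003,0,-1]]' 8
python3 -m pendant '[[-7,0,0,0,0,0,-1],[-14,0,0,0,0,0,-1],[-14,0,0,0,0,0,-1]]'
```

```text
time: 10.55
tcp_pos: [0.4924, 0.0003, 0.0503]
ee_rot: [0.001, 0.096, 0.995, -0.0]
wrist_force: [-0.7, -1.0, 3.0]
finger_gap: 0.151
gripper_force: 8.0
time: 10.92
tcp_pos: [0.5062, -0.0024, 0.0501]
ee_rot: [0.001, 0.096, 0.995, -0.0]
wrist_force: [2.4, 0.5, 1.4]
finger_gap: 0.151
gripper_force: 8.0
```

```bash
python3 -m pendant '[[-9,0,0,0,0,0,-1],[-18,0,0,0,0,0,-1],[-25,0,0,0,0,0,-1],[-25,0,0,0,0,0,-1]]'
python3 -m pendant '[[0,0,0,0,0,0,-0.5],[0,0,0,0,0,0,0.3],[0,0,0,0,0,0,0.8],[0,0,0,0,0,0,0.8],[0,0,-40,0,0,0,0.8],[20,0,-90,0,0,0,0.8],[20,0,-110,0,0,0,0.8],[20,0,-110,0,0,0,0.8]]'
python3 - <<'E'
from h import *
c=cam('wrist');cv2.imwrite('pics/w5.png',c['im']);P=cloud(c)
o=np.array([.617,-.0239]);u=np.array([np.cos(.192),-np.sin(.192)]);v=np.array([np.sin(.192),np.cos(.192)])
def LL(P): return np.stack([(P[...,:2]-o)@u,(P[...,:2]-o)@v,P[...,2]],-1)*1000
L=LL(P);m=(abs(L[...,1])<25)&(L[...,0]>-190)&(L[...,0]<-50)&(L[...,2]>70)&(L[...,2]<90);Q=L[m]
if len(Q):print('handle',len(Q),cv2.minAreaRect(Q[:,:2].astype(np.float32)),np.median(Q[:,2]))
for n in('top','wrist'):
    if n=='top':L=LL(cloud(cam('top')))
    m=(abs(L[...,1])<35)&(abs(L[...,0])<35)&(L[...,2]>105)&(L[...,2]<145);Q=L[m]
    if len(Q):print('wing',n,len(Q),cv2.minAreaRect(Q[:,:2].astype(np.float32)),np.median(Q[:,2]))
E
python3 prof.py
```

```text
time: 11.42
tcp_pos: [0.5307, -0.0072, 0.05]
ee_rot: [0.001, 0.096, 0.995, -0.0]
wrist_force: [1.0, 0.9, 0.3]
finger_gap: 0.155
gripper_force: 8.0
time: 12.42
tcp_pos: [0.5113, -0.0032, 0.1616]
ee_rot: [0.002, 0.096, 0.995, 0.0]
wrist_force: [0.2, 0.2, 0.3]
finger_gap: 0.9
gripper_force: 0.0
handle 504 ((-93.00643157958984, -0.9910578727722168), (29.515104293823242, 13.039596557617188), 0.06854236125946045) 82.06001720139666
wing top 21 ((18.568552017211914, -1.6833457946777344), (13.100651741027832, 12.596878051757812), 12.340417861938477) 132.60679328722546
wing wrist 21 ((18.568552017211914, -1.6833457946777344), (13.100651741027832, 12.596878051757812), 12.340417861938477) 132.60679328722546
-120 27 [31.3 33.7 38.1]
-75 27 [34.  36.2 37.7]
-60 28 [33.2 35.8 38.2]
-45 29 [34.6 36.1 38.2]
-30 28 [34.  35.7 37.3]
bed 33.26759874341751
bed far 32.08754565924921
```

```bash
python3 -c "
from h import *
go(.617,-.024,.100,-.31)"
```

```text
row [-109.4, 0.2, 58.9] [-0.0, -0.001, 0.118]
```

```bash
python3 -m pendant '[[-50,0,0,0,0,0.06,0.8],[-109,0,0,0,0,0.118,0.8],[-109,0,30,0,0,0.118,0.8],[-109,0,59,0,0,0.118,0.2],[-109,0,59,0,0,0.118,-0.4],[-109,0,59,0,0,0.118,-1],[-109,0,59,0,0,0.118,-1],[-109,0,59,0,0,0.118,-1],[-109,0,59,0,0,0.118,-1],[-109,0,59,0,0,0.118,-1]]' 20
python3 -c "
from h import *
s=ctrl.read_state();print(s['joint_pos'],s['ft_torque'],s['wrist_force'])"
```

```text
time: 13.82
tcp_pos: [0.6169, -0.0258, 0.1016]
ee_rot: [0.0, 0.154, 0.988, -0.002]
wrist_force: [-1.9, -7.7, 4.2]
finger_gap: 0.197
gripper_force: 20.0
[-0.04235624  0.4645494   1.74283482 -0.00393339  0.93356585 -1.30219638] [-1.38197334  0.44517632  0.00833095] [-1.90004752 -7.65728641  4.21727596]
```

Run:
```python
from h import *
a=cam('side')['im'][150:250,310:430];b=cam('top')['im'][90:210,230:330]
w=cam('wrist')['im']
cv2.imwrite('pics/s6.png',np.hstack([cv2.resize(a,(400,333)),cv2.resize(w,(400,333))]))
```

```text
(no output)
```

View pics/s6.png

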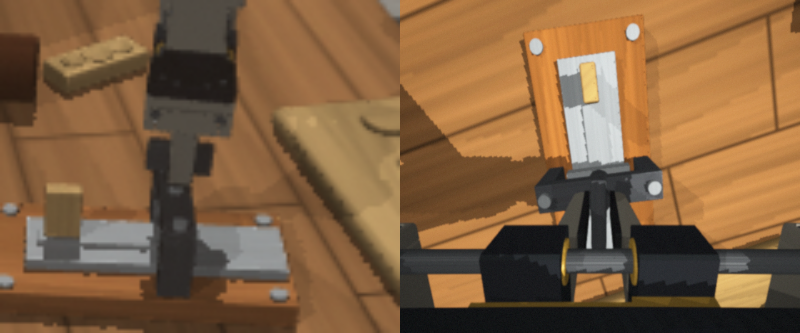

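The side half of the picture shows the fingers straddling the wing at (180,160). The wrist half shows the blade in the gap, with its handle at (588,82). The opening reads 18 mm on a 12 mm wing, so the fingertips may be on a wider hub below it. I'll re-grip higher.

```bash
python3 -m pendant '[[0,0,0,0,0,0,-0.3],[0,0,0,0,0,0,0.1],[0,-0.5,-8,0,0,0,0.1],[0,-0.5,-8,0,0,0,-0.4],[0,-0.5,-8,0,0,0,-1],[0,-0.5,-8,0,0,0,-1],[0,-0.5,-8,0,0,0,-1],[0,-0.5,-8,0,0,0,-1]]' 20
python3 -c "
from h import *
s=ctrl.read_state();print(s['joint_pos'],s['ft_torque'],s['wrist_force'])"
```

```text
time: 14.98
tcp_pos: [0.6166, -0.0258, 0.109]
ee_rot: [0.0, 0.154, 0.988, -0.001]
wrist_force: [-2.1, -6.8, 0.6]
finger_gap: 0.125
gripper_force: 20.0
[-0.0429821   0.45517497  1.7383614  -0.00261244  0.94812546 -1.3030334 ] [-1.11211242  0.32828383  0.0601808 ] [-2.07312441 -6.79325452  0.55409338]
```

```bash
python3 -m pendant '[[0,-1.5,0,0,0,0,-1],[0,-1.5,0.3,0,0,0.15,-1],[0,-1.5,0.6,0,0,0.3,-1],[0,-1.5,0.9,0,0,0.45,-1],[0,-1.5,1,0,0,0.5,-1]]'
cat > st.py <<'E'
from h import *
s=ctrl.read_state();q=s['ee_rot'];print('Tz %.3f e6 %.3f q6 %.3f yaw %.4f F'%(s['ft_torque'][2],s['joint_efforts'][5],s['joint_pos'][5],-2*np.arctan2(q[1],q[2])),np.round(s['wrist_force'],1),np.round(s['ft_torque'],3))
E
python3 st.py;  python3 -m pendant '[[0,0,0,0,0,0,-1],[0,0,0,0,0,0,-1]]'; python3 st.py
```

```text
time: 15.6
tcp_pos: [0.6161, -0.0266, 0.108]
ee_rot: [0.0, 0.395, 0.919, -0.001]
wrist_force: [-1.3, -4.0, 1.2]
finger_gap: 0.129
gripper_force: 20.0
Tz 0.124 e6 0.091 q6 -0.802 yaw -0.8125 F [-1.3 -4.   1.2] [-0.772  0.369  0.124]
time: 15.85
tcp_pos: [0.6162, -0.0266, 0.108]
ee_rot: [0.0, 0.393, 0.919, -0.0]
wrist_force: [-2.3, -4.5, 1.5]
finger_gap: 0.131
gripper_force: 20.0
Tz -0.096 e6 -0.063 q6 -0.807 yaw -0.8084 F [-2.3 -4.5  1.5] [-0.938  0.389 -0.096]
```

```bash
python3 -m pendant '[[0,0,0.3,0,0,0.15,-1],[0,0,0.6,0,0,0.3,-1],[0,0,0.7,0,0,0.35,-1]]'; python3 st.py
python3 -m pendant '[[0,0,0,0,0,0,-0.3],[0,0,0,0,0,0,0.3],[0,0,0,0,0,0,0.8],[0,0,-35,0,0,0,0.8],[0,0,-45,0,0,0,0.8]]'; python3 st.py
python3 -c "
from h import *
u=np.array([np.cos(.192),-np.sin(.192)]);v=np.array([-u[1],u[0]]);p=np.array([.617,-.0239])-.093*u-.001*v
go(*p,.150,-.192)"
```

```text
time: 16.23
tcp_pos: [0.6157, -0.0268, 0.1073]
ee_rot: [0.0, 0.548, 0.836, -0.001]
wrist_force: [-4.3, -5.4, 2.6]
finger_gap: 0.131
gripper_force: 20.0
Tz 0.071 e6 0.091 q6 -0.454 yaw -1.1611 F [-4.3 -5.4  2.6] [-1.154  0.732  0.071]
time: 16.85
tcp_pos: [0.6179, -0.0258, 0.1543]
ee_rot: [0.002, 0.548, 0.837, 0.001]
wrist_force: [-0.3, 0.8, 0.8]
finger_gap: 0.65
gripper_force: 0.0
Tz 0.009 e6 -0.006 q6 -0.456 yaw -1.1593 F [-0.3  0.8  0.8] [0.009 0.034 0.009]
row [54.1, -77.2, 3.9] [0.003, 0.003, -0.967]
```

```bash
python3 -m pendant '[[25,-40,0,0,0,-0.18,0.8],[54,-77,4,0,0,-0.36,0.8],[54,-77,4,0,0,-0.54,0.8],[54,-77,4,0,0,-0.72,0.8],[54,-77,4,0,0,-0.9,0.8],[54,-77,4,0,0,-0.967,0.8],[54,-77,50,0,0,-0.967,0.8],[54,-77,102,0,0,-0.967,0.2],[54,-77,104,0,0,-0.967,-0.4],[54,-77,104,0,0,-0.967,-1],[54,-77,104,0,0,-0.967,-1],[54,-77,104,0,0,-0.967,-1],[54,-77,104,0,0,-0.967,-1]]' 20
python3 st.py
python3 -m pendant '[[1,0,0,0,0,0,-1],[2,0,0,0,0,0,-1]]';python3 st.py
python3 -m pendant '[[1,0,0,0,0,0,-1],[2,0,0,0,0,0,-1]]';python3 st.py
```

```text
time: 18.48
tcp_pos: [0.5251, -0.0072, 0.0493]
ee_rot: [0.001, 0.096, 0.995, 0.0]
wrist_force: [-0.7, 0.6, 1.5]
finger_gap: 0.269
gripper_force: 0.0
Tz -0.012 e6 -0.000 q6 -1.394 yaw -0.1928 F [-0.7  0.6  1.5] [ 0.068 -0.019 -0.012]
time: 18.73
tcp_pos: [0.5232, -0.0069, 0.0487]
ee_rot: [0.001, 0.096, 0.995, -0.0]
wrist_force: [1.4, -0.5, 2.0]
finger_gap: 0.15
gripper_force: 20.0
Tz -0.034 e6 -0.002 q6 -1.394 yaw -0.1928 F [ 1.4 -0.5  2. ] [-0.032 -0.233 -0.034]
time: 18.98
tcp_pos: [0.5214, -0.0065, 0.0487]
ee_rot: [0.001, 0.096, 0.995, -0.0]
wrist_force: [1.6, -0.4, 1.9]
finger_gap: 0.152
gripper_force: 20.0
Tz 0.028 e6 -0.002 q6 -1.393 yaw -0.1928 F [ 1.6 -0.4  1.9] [ 0.007 -0.031  0.028]
```

```bash
python3 -m pendant '[[0,0,0,0,0,0,-0.3],[0,0,0,0,0,0,0.3],[0,0,0,0,0,0,0.8],[0,0,-50,0,0,0.1,0.8],[0,0,-100,0,0,0.28,0.8]]'
python3 -c "
from h import *
go(.615,-.0275,.107,-1.16)"
```

```text
time: 19.6
tcp_pos: [0.5197, -0.0064, 0.1489]
ee_rot: [-0.001, 0.236, 0.972, -0.0]
wrist_force: [0.2, -0.5, 0.8]
finger_gap: 0.672
gripper_force: 0.0
row [-94.4, 25.1, 41.8] [-0.001, -0.001, 0.683]
```

```bash
python3 -m pendant '[[-40,10,0,0,0,0.18,0.8],[-94,25,0,0,0,0.36,0.8],[-94,25,0,0,0,0.54,0.8],[-94,25,0,0,0,0.683,0.8],[-94,25,20,0,0,0.683,0.8],[-94,25,42,0,0,0.683,0.2],[-94,25,42,0,0,0.683,-0.4],[-94,25,42,0,0,0.683,-1],[-94,25,42,0,0,0.683,-1],[-94,25,42,0,0,0.683,-1],[-94,25,42,0,0,0.683,-1]]' 20;python3 st.py
python3 -m pendant '[[0,0,0.3,0,0,0.15,-1],[0,0,0.6,0,0,0.3,-1],[0,0,0.6,0,0,0.3,-1]]';python3 st.py
python3 -m pendant '[[0,0,0,0,0,0,-0.3],[0,0,0,0,0,0,0.3],[0,0,0,0,0,0,0.8],[0,0,-35,0,0,-0.1,0.8],[0,0,-43,0,0,-0.28,0.8]]'; python3 st.py
python3 -c "
from h import *
go(.5195,-.0062,.048,-.192)"
```

```text
time: 20.98
tcp_pos: [0.6158, -0.027, 0.1069]
ee_rot: [0.001, 0.546, 0.838, 0.0]
wrist_force: [0.6, 1.1, -0.3]
finger_gap: 0.271
gripper_force: 0.0
Tz 0.078 e6 0.000 q6 -0.461 yaw -1.1557 F [ 0.6  1.1 -0.3] [-0.031  0.037  0.078]
time: 21.35
tcp_pos: [0.6151, -0.027, 0.1058]
ee_rot: [0.0, 0.665, 0.747, -0.0]
wrist_force: [-0.9, 0.1, 1.4]
finger_gap: 0.13
gripper_force: 20.0
Tz -0.086 e6 1.166 q6 -0.162 yaw -1.4548 F [-0.9  0.1  1.4] [-0.063  0.47  -0.086]
time: 21.98
tcp_pos: [0.6169, -0.027, 0.151]
ee_rot: [0.002, 0.552, 0.834, 0.001]
wrist_force: [-0.0, -0.1, -0.5]
finger_gap: 0.654
gripper_force: 0.0
Tz 0.020 e6 2.930 q6 -0.446 yaw -1.1704 F [-0.  -0.1 -0.5] [-0.053  0.026  0.02 ]
row [57.4, -82.0, 102.6] [0.002, 0.004, -0.978]
```

```bash
python3 -m pendant '[[25,-40,0,0,0,-0.18,0],[57,-82,0,0,0,-0.36,0],[57,-82,0,0,0,-0.54,0],[57,-82,0,0,0,-0.72,0],[57,-82,0,0,0,-0.9,0],[57,-82,0,0,0,-0.978,0],[57,-82,50,0,0,-0.978,-0.2],[57,-82,101,0,0,-0.978,-0.4],[57,-82,101,0,0,-0.978,-1],[57,-82,101,0,0,-0.978,-1],[57,-82,101,0,0,-0.978,-1],[57,-82,101,0,0,-0.978,-1]]' 20
python3 st.py
python3 -m pendant '[[-1,0,0,0,0,0,-1],[-2,0,0,0,0,0,-1]]';python3 st.py
python3 -m pendant '[[-1,0,0,0,0,0,-1],[-2,0,0,0,0,0,-1]]';python3 st.py
```

```text
time: 23.48
tcp_pos: [0.5187, -0.0059, 0.049]
ee_rot: [0.001, 0.099, 0.995, 0.0]
wrist_force: [-1.5, -0.6, -1.5]
finger_gap: 0.151
gripper_force: 20.0
Tz -0.045 e6 -0.011 q6 -1.387 yaw -0.1978 F [-1.5 -0.6 -1.5] [ 0.037  0.335 -0.045]
time: 23.72
tcp_pos: [0.5207, -0.0064, 0.0485]
ee_rot: [0.001, 0.099, 0.995, 0.0]
wrist_force: [-2.1, 0.0, 1.8]
finger_gap: 0.151
gripper_force: 20.0
Tz 0.022 e6 0.003 q6 -1.388 yaw -0.1977 F [-2.1  0.   1.8] [0.02  0.047 0.022]
time: 23.98
tcp_pos: [0.5224, -0.0068, 0.0479]
ee_rot: [0.001, 0.099, 0.995, -0.0]
wrist_force: [-2.5, 0.6, 2.1]
finger_gap: 0.151
gripper_force: 20.0
Tz -0.005 e6 0.013 q6 -1.388 yaw -0.1978 F [-2.5  0.6  2.1] [ 0.016  0.01  -0.005]
```

```bash
python3 -m pendant '[[0,0,0,0,0,0,-0.3],[0,0,0,0,0,0,0],[0,0,-50,0,0,0.1,0],[0,0,-103,0,0,0.28,0]]'
python3 -c "
from h import *
go(.615,-.0275,.106,-1.455)"
```

```text
time: 24.48
tcp_pos: [0.5213, -0.0067, 0.1513]
ee_rot: [-0.0, 0.239, 0.971, -0.0]
wrist_force: [1.7, -0.0, 0.1]
finger_gap: 0.503
gripper_force: 0.0
row [-92.7, 25.1, 45.2] [-0.001, -0.0, 0.972]
```

```bash
python3 -m pendant '[[-40,10,0,0,0,0.18,0],[-93,25,0,0,0,0.36,0],[-93,25,0,0,0,0.54,0],[-93,25,0,0,0,0.72,0],[-93,25,0,0,0,0.9,0],[-93,25,20,0,0,0.972,-0.2],[-93,25,45,0,0,0.972,-0.4],[-93,25,45,0,0,0.972,-1],[-93,25,45,0,0,0.972,-1],[-93,25,45,0,0,0.972,-1],[-93,25,45,0,0,0.972,-1]]' 20;python3 st.py
python3 -m pendant '[[0,0,0.3,0,0,0.15,-1],[0,0,0.6,0,0,0.3,-1],[0,0,0.6,0,0,0.3,-1]]';python3 st.py
python3 -m pendant '[[0,0,0,0,0,0,-0.3],[0,0,0,0,0,0,0],[0,0,-35,0,0,-0.1,0],[0,0,-45,0,0,-0.28,0]]'; python3 st.py
python3 -c "
from h import *
go(.5215,-.0067,.0490,-.192)"
```

```text
time: 25.85
tcp_pos: [0.6153, -0.0274, 0.1059]
ee_rot: [-0.0, 0.663, 0.749, -0.0]
wrist_force: [-5.2, 0.0, -4.6]
finger_gap: 0.129
gripper_force: 20.0
Tz -0.102 e6 -0.055 q6 -0.167 yaw -1.4499 F [-5.2  0.  -4.6] [-0.187  0.814 -0.102]
time: 26.22
tcp_pos: [0.6148, -0.0273, 0.1054]
ee_rot: [-0.0, 0.768, 0.64, -0.001]
wrist_force: [-6.4, -0.5, -2.4]
finger_gap: 0.129
gripper_force: 20.0
Tz -0.046 e6 0.911 q6 0.135 yaw -1.7519 F [-6.4 -0.5 -2.4] [-0.249  1.167 -0.046]
time: 26.72
tcp_pos: [0.6181, -0.0273, 0.1529]
ee_rot: [0.002, 0.669, 0.744, 0.002]
wrist_force: [0.2, 0.3, -0.5]
finger_gap: 0.497
gripper_force: 0.0
Tz 0.040 e6 2.931 q6 -0.152 yaw -1.4650 F [ 0.2  0.3 -0.5] [-0.01   0.093  0.04 ]
row [30.8, -94.5, 103.4] [0.004, 0.004, -1.273]
```

```bash
python3 -m pendant '[[15,-40,0,0,0,-0.18,0],[31,-94,0,0,0,-0.36,0],[31,-94,0,0,0,-0.54,0],[31,-94,0,0,0,-0.72,0],[31,-94,0,0,0,-0.9,0],[31,-94,0,0,0,-1.08,0],[31,-94,40,0.004,0.004,-1.25,-0.2],[31,-94,102,0.004,0.004,-1.273,-0.4],[31,-94,102,0.004,0.004,-1.273,-1],[31,-94,102,0.004,0.004,-1.273,-1],[31,-94,102,0.004,0.004,-1.273,-1],[31,-94,102,0.004,0.004,-1.273,-1]]' 20
python3 st.py
python3 -m pendant '[[1,0,0,0,0,0,-1],[2,0,0,0,0,0,-1]]';python3 st.py
python3 -m pendant '[[1,0,0,0,0,0,-1],[2,0,0,0,0,0,-1]]';python3 st.py
```

```text
time: 28.22
tcp_pos: [0.5199, -0.006, 0.0495]
ee_rot: [-0.001, 0.098, 0.995, -0.0]
wrist_force: [-3.3, -0.2, -2.9]
finger_gap: 0.149
gripper_force: 20.0
Tz -0.116 e6 -0.070 q6 -1.388 yaw -0.1971 F [-3.3 -0.2 -2.9] [-0.018  0.438 -0.116]
time: 28.48
tcp_pos: [0.5197, -0.0058, 0.0492]
ee_rot: [0.0, 0.098, 0.995, -0.0]
wrist_force: [6.1, -2.7, -5.0]
finger_gap: 0.147
gripper_force: 20.0
Tz -0.115 e6 -0.124 q6 -1.387 yaw -0.1967 F [ 6.1 -2.7 -5. ] [-0.453 -0.895 -0.115]
time: 28.72
tcp_pos: [0.5181, -0.0053, 0.0491]
ee_rot: [0.0, 0.098, 0.995, -0.0]
wrist_force: [5.6, -2.1, -4.0]
finger_gap: 0.147
gripper_force: 20.0
Tz -0.107 e6 -0.067 q6 -1.387 yaw -0.1968 F [ 5.6 -2.1 -4. ] [-0.277 -0.967 -0.107]
```

```bash
python3 -m pendant '[[-0.7,0,0.7,0,0,0,-1],[-0.7,0,0.7,0,0,0,-0.4],[-0.7,0,0.7,0,0,0,0.1],[-0.7,0,0.7,0,0,0,0.8],[-0.7,0,0.7,0,0,0,0.8],[-0.7,0,-50,0,0,0,0.8],[10,0,-100,0,0,0,0.8],[20,0,-110,0,0,0,0.8],[20,0,-110,0,0,0,0.8]]'
python3 - <<'E'
from h import *
c=cam('wrist');P=cloud(c)
o=np.array([.617,-.0239]);u=np.array([np.cos(.192),-np.sin(.192)]);v=np.array([np.sin(.192),np.cos(.192)])
L=np.stack([(P[...,:2]-o)@u,(P[...,:2]-o)@v,P[...,2]],-1)*1000
m=(abs(L[...,1])<25)&(L[...,0]>-190)&(L[...,0]<-50)&(L[...,2]>70)&(L[...,2]<90);Q=L[m]
print('handle',len(Q),cv2.minAreaRect(Q[:,:2].astype(np.float32)),np.median(Q[:,2]))
a=cam('side')['im'][150:250,290:430];b=cam('top')['im'][90:240,150:330]
cv2.imwrite('pics/end.png',np.hstack([cv2.resize(a,(420,300)),cv2.resize(c['im'],(380,300))]))
E
python3 st.py
```

```text
time: 29.85
tcp_pos: [0.4959, -0.0011, 0.1585]
ee_rot: [-0.002, 0.098, 0.995, -0.0]
wrist_force: [0.4, 0.3, -0.9]
finger_gap: 0.9
gripper_force: 0.0
handle 504 ((-92.6107177734375, -1.148221492767334), (13.048501014709473, 29.849899291992188), 89.82115936279297) 81.93886682072431
Tz 0.007 e6 0.000 q6 -1.380 yaw -0.1967 F [ 0.3 -0.5 -0.6] [ 0.04  -0.033  0.007]
```

View pics/end.png

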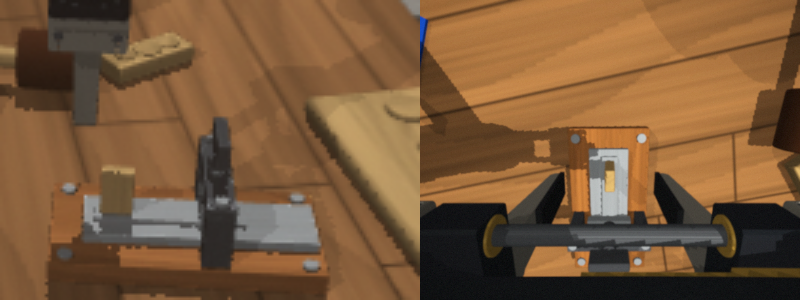

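The blade is flat in the gap with its handle upright at (117,190). Its tip is about 27 mm past the middle of the shoe, nothing is touching it, and the mallet and carving haven't moved. The last pull slid it at about 6 N. Before the last 0.3 rad turn it was almost free, so the nip force is bounded at about 9 N. I'm handing in.

```bash
python3 -c "
from workcell import ctrl
print(ctrl.close_job())"
```

```text
the job is handed in; nothing more can be done
None
```

The job is handed in, verdict not shown: the blade is nipped in the gap (slid at about 6 N pull, estimated nip 5–8 N, tip about 27 mm past the shoe's middle), the robot is clear of everything, and the bystanders were not touched.

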